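# Fetch the drying basket out of the narrow cabinet with the hook rod

## Robot

A 6-joint arm with a two-finger parallel gripper is mounted at the origin on a cart in front of the work surface, level with it; the furniture and walls round the work are solid. World frame = base frame: x ahead of the robot, y to its left, z up, the work surface at z = 0. Lengths are in mm, angles in degrees, forces in N, time in s.
With the tool pointing down it reaches from about 275 to 875 mm from the base axis. Payload 12.5 kg.
Tool frame: the origin (TCP) lies midway between the tips of the shut fingers; the grasp point (between the pads) lies env.grip_point_offset behind it (env.grip_point_offset is the distance from the TCP to the grasp point, in mm); z points along the fingers, y is the line along which they close (so a half turn about z gives the same grasp; the last joint's range is limited). The gripper opens to 85 mm and grips with 20 to 120 N. Pads are 22 mm wide; open, the fingers measure 114 mm over their backs; the gripper's body (76 mm by 85 mm) begins 54 mm behind the grasp point. The pads swing forward as they close: fully open they stand 13 mm farther back than shut.
Start: joints at [67.747, 20.094, 94.641, -0, 65.266, -4.847], TCP at [164.5, 524.809, 231.29] pointing down, gripper open.
Joint ranges: [-157.81, 157.81], [-45, 120.19], [0.68, 151.7], [-89.99, 269.99], [4.06, 180], [-164.3, 164.3]. Speed limits (degrees/s): [127.2, 127.2, 159.86, 180, 180, 180].

## Interface

Orientations are given as a 3x3 rotation matrix whose columns are the frame's x, y, z axes.
In Python, from workcell import env, vision gives the robot as it stands.
- The arm moves only by the tool step_arm, never from a script. Its argument "deltas" is a list of rows, each an object of numbers: "x", "y", "z": the shift along the world's x, y, z in cm; "ax", "ay", "az": the turn, a rotation vector about the world's x, y, z in rad; "gripper": the finger opening in cm, from 0 to 8.54. In form: [{"x": .., "y": .., "z": .., "ax": .., "ay": .., "az": .., "gripper": ..}, ...]. A call has 1 to 8 rows; each row shifts and turns the commanded pose from where the row before left it; what a row does not reach is not made up. A row lasts 1/10 s, in which the tool goes at most 50 mm and 8.59 degrees, less where a joint would pass 70% of its speed; a pose out of reach is approached as far as the arm can. A call is refused whole if a number of a shift passes 5 or a number of a turn 0.15, either way. A call with a gripper value outside its range is refused whole. The fingers move at their own pace and stop on an object; "grip_force" is the grip in N (left out, the last holds). Time passes only in rows, so rows that do not move let the fingers close. It gives the time, the measured TCP pose, the force, the opening and the grip force at its end, in the units of the state.
- env.observe(): the state, without advancing time (a new reading comes with each control period).
- vision.capture(name): name is "side" or "top"; returns a dict with "pixels" (384x512x3 uint8, blue, green, red), "depth" (384x512 float32, mm along the optical axis (not along the pixel's ray), 0 where there is no reading), "camera_matrix" (3x3 intrinsics, pixels), "k1" (the pictures are not rectified: a ray, as slopes to the right and down, at radius r is drawn at 1 + k1 r^2 times it, then the intrinsics apply), "rvec" (rotation vector, rad) and "tvec" (3), from world to camera coordinates, as OpenCV has them. Camera axes: x right, y down, z forward; pixel columns grow to the right and rows downward; lengths in mm; the calibration is good to about 2 mm. A picture is of the moment at which its call begins.
- env.hand_in(): hands the job in; it is judged then, once.
The state is a dict: "clock": time; "joint_pos": joint angles; "joint_vel": joint speeds; "joint_efforts": joint torques, N m; "eef_pos": TCP position; "tool_rot": TCP orientation; "contact_force": force on the tool from outside, world axes, zero at the start; "ft_torque": the same for the moment, N m; "opening": finger opening in mm; "gripper_force": force on a finger pad.
Only numpy, scipy, OpenCV 4.12 (cv2) and the standard library are available. Lean on these libraries where they do the work, as an engineer would, in place of code of your own. Each camera call takes 0.05 s, during which the arm holds its last target. There are 200 camera calls.

## Task

The wire basket with the moulded housing in it hangs at the back of the narrow drying cabinet, where no hand fits: take the hook rod, lift the basket off its two prongs by its handle bar and draw it out without touching it with the gripper and without tipping it over. Set it down upright in the middle of the cooling plate with the housing still in it, then unhook the rod and lay it back flat on the bench top, hook up.

Things in the scene. Friction and masses are not known exactly. Their poses are not given: they have to be found in the camera images.
- hook_rod: Loose hook rod, 0.2 kg, lying hook up on the bench. Square black handle 100 (x) x 24 x 24 mm, origin at the centre of its underside; x points along the rod to the hook, z up. From the handle a flat steel strip, 10 mm wide, 5 mm thick, runs to x = 158 mm, its top face at z = 14.5 mm, and ends in an upturned lip.
- hook_seat (a point): Point on the hook rod's strip, top face, where a hooked bar rides (x = 146, z = 14.5 mm from the rod's origin). The end lip, 7 to 12 mm beyond it, stands 14 mm above the strip; a small bump, 7 to 11 mm short of it, stands 4.5 mm.
- basket: Loose steel wire basket 80 (x) x 56 (y) x 32 mm, 0.06 to 0.13 kg, origin at the centre of its underside. Fixed square-shouldered handle of 5 mm bar over its middle: uprights at y = -26 and +26 mm, straight level crown bar along y, underside 75 mm above the origin (43 mm free above the basket's rim). It hangs by the crown bar and swings freely about it.
- crown (a point): Middle of the underside of the basket's crown bar, 75 mm above the basket's origin.
- housing: White moulded housing 40 x 63 x 16 mm, 24 g, loose on the basket's floor (3 mm above the basket's underside); origin at the centre of its underside.
- drying_cabinet: Fixed grey steel cabinet, open only at its front; outside 104 mm wide, 130 mm deep, 200 mm high, 14 mm vent cap on top. Origin on the bench under the hanging place; x points inwards from the open front, z up. Front at x = -75, back wall at x = 50, inside walls at y = -47 and 47, inner floor at z = 14, ceiling at z = 195 mm.
- prongs (a point): Point midway between the cabinet's two prongs, level with their tops (x = 0, z = 125 mm in the cabinet's frame), where the crown bar's underside lies. Prongs 6 mm thick at y = -18 and 18 mm (30 mm free between) run from the back wall to x = -12 mm. Pins at x = -9.5 and 9.5 mm stand 9 mm above the prongs and keep the bar in: lift it over them.
- cooling_plate: Fixed flat finned aluminium plate 116 x 116 mm on rubber feet, origin on the bench under its centre, upper face 14 mm above the bench. It is on one side of the bench in front of the cabinet, the hook rod on the other side.

How it is judged:
By the outcome, as a careful person would: the job done as asked, in the order asked, and still so for the second after the job is handed in, with the robot touching nothing.
It also fails if it takes over 61 s, if anything falls off the work surface, if the arm or the gripper's body presses on something with over 40 N, if the wrist force passes 120 N, or if a joint passes its speed limit or range.

## Working session

There is one attempt and no reset: what is moved stays moved. The work goes in short steps, Python scripts to look and compute and a tool call to move; the robot and the scene stay as the last step left them, time stands still between calls to the robot, and variables do not carry over. Pictures are saved under pics/ and viewed, at most 10 in all, crops included, and the job is handed in when it is done.

Besides the shell and the picture viewer there is one more tool, called after "Call:" by a JSON object that holds its "fn" and its "kwargs". step_arm: Moves the arm, as the interface text tells. Its arguments: {"type":"object","properties":{"deltas":{"type":"array","items":{"type":"object","properties":{"x":{"type":"number"},"y":{"type":"number"},"z":{"type":"number"},"ax":{"type":"number"},"ay":{"type":"number"},"az":{"type":"number"},"gripper":{"type":"number"}}}},"grip_force":{"type":"number"}},"required":["deltas"]}

```bash
mkdir -p pics; ls; cat > h.py <<'E'
import numpy as np, cv2
from workcell import env, vision
def world(c):
    K=c["camera_matrix"];h,w=c["depth"].shape
    u,v=np.meshgrid(np.arange(w),np.arange(h))
    p=np.stack([u,v],-1).reshape(-1,1,2).astype(np.float64)
    n=cv2.undistortPoints(p,K,np.array([c["k1"],0,0,0,0.]),).reshape(h,w,2)
    d=c["depth"].astype(float)
    X=np.dstack([n[...,0]*d,n[...,1]*d,d])
    R=cv2.Rodrigues(np.array(c["rvec"],float))[0];t=np.array(c["tvec"],float).ravel()
    W=(X-t)@R
    W[d==0]=np.nan
    return W
def snap(name,tag):
    c=vision.capture(name); np.savez(f"pics/{tag}.npz",**c); cv2.imwrite(f"pics/{tag}.png",c["pixels"]); return c
E
python3 - <<'E'
from h import *
for n in("side","top"):
    c=snap(n,n+"0"); W=world(c); R=cv2.Rodrigues(np.array(c["rvec"],float))[0]
    print(n,"cam at",(-R.T@np.array(c["tvec"]).ravel()).round(), "axis",R[2].round(2),c["k1"],c["camera_matrix"][0,0])
print(env.grip_point_offset, env.observe())
a=cv2.imread("pics/side0.png");b=cv2.imread("pics/top0.png")
E
```

```text
pics
side cam at [ 411. -755.  410.] axis [ 0.24  0.9  -0.35] -0.18586521496378963 475.0140488556034
top cam at [106.  57. 762.] axis [ 0.59 -0.09 -0.8 ] -0.11482974805408451 386.60709886651654
18.700000000000003 {'clock': 0.1, 'joint_pos': array([ 6.77465343e+01,  2.01231382e+01,  9.46727543e+01,  9.07822194e-04,
        6.52655038e+01, -4.84654456e+00]), 'joint_vel': array([ 0.04845225, -0.11381649, -0.08041385, -0.01382019, -0.0089607 ,
       -0.01375047]), 'joint_efforts': array([ 1.85467370e-04, -5.06820953e+01, -2.91877788e+01, -5.55896713e-05,
        2.46258525e-03,  1.76952972e-05]), 'eef_pos': array([164.38981756, 524.54995487, 230.79771821]), 'tool_rot': array([[-9.54202191e-01,  2.99162169e-01, -4.19126217e-04],
       [ 2.99162444e-01,  9.54201687e-01, -9.86303922e-04],
       [ 1.04866122e-04, -1.06652019e-03, -9.99999426e-01]]), 'contact_force': array([ 0.97650591, -0.70110041, -0.79776749]), 'ft_torque': array([-0.05082269,  0.03010825,  0.02059452]), 'gripper_force': 0.0, 'opening': 84.94778023389158}
```

View pics/top0.png

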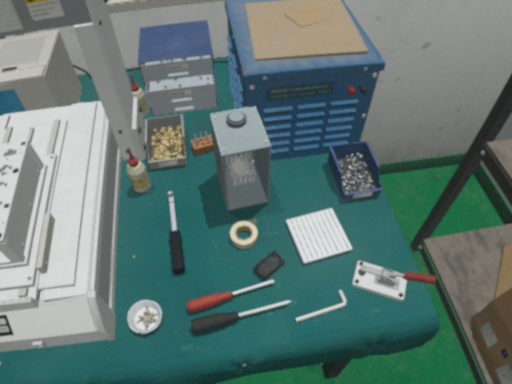

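View pics/side0.png

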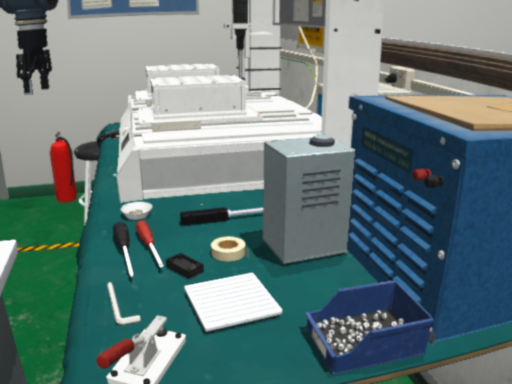

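```bash
cat > m.py <<'E'
from h import *
c=dict(np.load("pics/top0.npz")); W=world(c); px=c["pixels"].astype(int); g=px.max(-1)
s=dict(np.load("pics/side0.npz")); Ws=world(s); 
def rect(P,n):
    r=cv2.minAreaRect(P[:,:2].astype(np.float32)); print(n,len(P),"z",np.percentile(P[:,2],[5,50,95]).round(1),"rect",np.round(r[0],1),np.round(r[1],1),round(r[2],2)); return r
def sel(W,box,lo,hi,mask=None):
    u0,v0,u1,v1=box;m=np.zeros(W.shape[:2],bool);m[v0:v1,u0:u1]=1
    with np.errstate(invalid='ignore'): m&=(W[...,2]>lo)&(W[...,2]<hi)
    if mask is not None:m&=mask
    return W[m]
b=sel(W,(100,230,180,290),-20,20); print("bench z top",np.nanmedian(sel(W,(100,280,180,300),-30,30)[:,2]), "side",np.nanmedian(sel(Ws,(160,270,180,300),-30,30)[:,2]))
rect(sel(W,(165,225,192,280),10,40),"handle top")
rect(sel(W,(162,185,185,232),7,40),"strip top")
rect(sel(W,(205,95,275,150),190,210),"cab top")
rect(sel(W,(280,200,360,270),9,25),"plate top")
rect(sel(Ws,(175,205,235,225),12,40),"handle side")
rect(sel(Ws,(230,200,262,222),7,40),"strip side")
rect(sel(Ws,(258,130,360,175),192,210),"cab side")
rect(sel(Ws,(180,270,285,330),9,25),"plate side")
o=cv2.resize(c["pixels"][95:290,155:285],None,fx=4,fy=4,interpolation=cv2.INTER_CUBIC)[:600]
o2=cv2.resize(c["pixels"][95:215,205:280],None,fx=5,fy=5,interpolation=cv2.INTER_CUBIC)
o1=cv2.resize(c["pixels"][185:280,155:195],None,fx=6,fy=6,interpolation=cv2.INTER_CUBIC)
can=np.zeros((600,700,3),np.uint8);can[:o2.shape[0],:o2.shape[1]]=o2;can[:o1.shape[0],400:400+o1.shape[1]]=o1
cv2.imwrite("pics/crop0.png",can)
E
python3 m.py
```

```text
bench z top -0.5836126542074608 side 0.7369242827354835
handle top 509 z [13.4 23.6 26.2] rect [549.5 160.3] [120.5  25.5] 1.12
strip top 188 z [11.3 14.2 24.5] rect [639.9 164.7] [112.2  17.5] 6.06
cab top 2087 z [197.3 199.7 206.9] rect [729.5 -16.8] [140.5 181.9] 75.69
plate top 2269 z [10.9 13.4 15.7] rect [ 524. -161.] [172.8 156.1] 75.34
handle side 488 z [12.8 22.  25.5] rect [546.9 159.1] [117.  29.] 0.44
strip side 129 z [10.7 14.4 16.2] rect [629.5 164.3] [71.1 15. ] 2.23
cab side 1504 z [193.8 201.2 206.2] rect [701.4 -17.1] [129.  123.2] 4.78
plate side 3606 z [12.1 14.9 16.3] rect [ 526.6 -131.1] [116.5 175.5] 7.45
```

View pics/crop0.png

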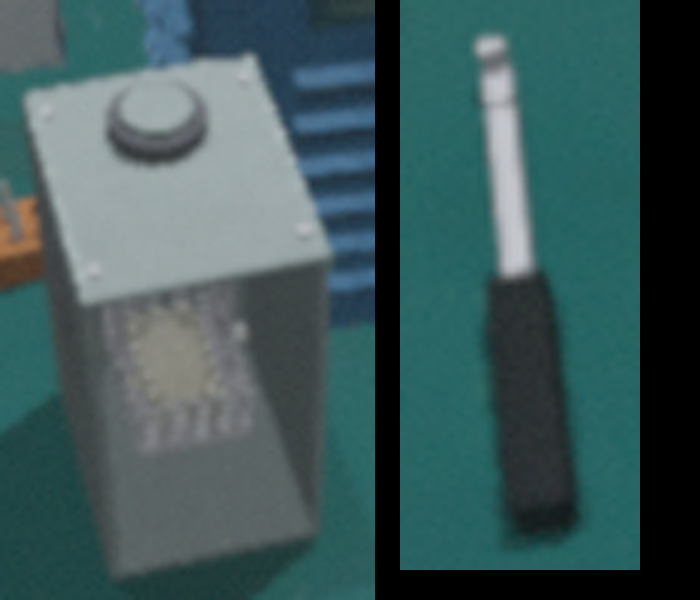

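```bash
cat > m2.py <<'E'
from m import *
from scipy.optimize import least_squares
print("----")
def proj(c,P): 
    return cv2.projectPoints(np.array(P,float).reshape(-1,1,3),np.array(c["rvec"],float),np.array(c["tvec"],float),c["camera_matrix"],np.array([c["k1"],0,0,0.]))[0].reshape(-1,2)
def pose(p,P):
    a=p[2];R=np.array([[np.cos(a),-np.sin(a),0],[np.sin(a),np.cos(a),0],[0,0,1]]); return np.array(P)@R.T+[p[0],p[1],0]
def fit(c,P,uv,p0):
    r=least_squares(lambda p:(proj(c,pose(p,P))-uv).ravel(),p0); print(r.x[:2].round(1),np.degrees(r.x[2]).round(2),"rms px",np.sqrt(np.mean(r.fun**2)).round(2)); return r.x
# cabinet: top-camera corners by eye in crop0
uv=np.array([[25,92],[257,57],[328,258],[82,303],[118,577],[315,535]])/5+[205,95]-.4
P=[[55,52,200],[55,-52,200],[-75,-52,200],[-75,52,200],[-75,52,0],[-75,-52,0]]
cab=fit(c,P,uv,[710,-15,0.05])
def box(P,n):
    best=None
    for a in np.radians(np.arange(-20,20,.25)):
        u=P[:,:2]@np.array([[np.cos(a),-np.sin(a)],[np.sin(a),np.cos(a)]]);lo,hi=np.percentile(u,[1.5,98.5],axis=0)
        A=np.prod(hi-lo)
        if best is None or A<best[0]:
            m=(lo+hi)/2;best=(A,np.degrees(a),np.array([[np.cos(a),-np.sin(a)],[np.sin(a),np.cos(a)]])@m,hi-lo)
    print(n,len(P),"yaw",best[1],"c",best[2].round(1),"size",best[3].round(1))
def near(P,x,y,r): return P[np.hypot(P[:,0]-x,P[:,1]-y)<r]
box(near(sel(W,(165,225,192,280),18,28),548,160,70),"handle top");box(near(sel(Ws,(175,205,235,225),18,28),548,160,70),"handle side")
box(near(sel(W,(162,185,185,230),10,18),640,165,60),"strip top")
box(near(sel(W,(205,95,275,158),196,203),cab[0]-10,cab[1],85),"cab top");box(near(sel(Ws,(258,130,360,175),196,204),cab[0]-10,cab[1],85),"cab side")
box(near(sel(W,(280,200,360,270),11,17),525,-150,90),"plate top");box(near(sel(Ws,(180,270,285,330),11,17),525,-150,90),"plate side")
# front face of the cabinet in side view -> -y side wall
S=sel(Ws,(262,150,352,262),20,190);w=near(S,cab[0],cab[1],120)
A=np.polyfit(w[:,0],w[:,1],1);print("side wall yaw",np.degrees(np.arctan(A[0])),"y at cab x",np.polyval(A,cab[0]),"xmin",np.percentile(w[:,0],1))
# rod by colour: handle dark, strip bright
def pca(P,n):
    m=P[:,:2].mean(0);v=np.linalg.svd(P[:,:2]-m,full_matrices=False)[2][0];v*=np.sign(v[0]);t=(P[:,:2]-m)@v
    print(n,len(P),"yaw",np.degrees(np.arctan2(v[1],v[0])).round(2),"mean",m.round(1),"ends",(m+v*t.min()).round(1),(m+v*t.max()).round(1))
with np.errstate(invalid='ignore'):
    pca(sel(W,(160,185,192,280),8,30),"rod top"); pca(sel(Ws,(175,200,264,228),8,30),"rod side")
    pca(sel(W,(160,185,192,280),20,27,g<70),"handle top dark")
# inside cabinet: points in the cabinet frame
a=cab[2];Q=W.reshape(-1,3)-[cab[0],cab[1],0];Q[:,:2]=Q[:,:2]@np.array([[np.cos(a),-np.sin(a)],[np.sin(a),np.cos(a)]])
k=(abs(Q[:,1])<45)&(Q[:,0]>-70)&(Q[:,0]<47)&(Q[:,2]>18)&(Q[:,2]<190);Q=Q[k]
for lo in range(20,140,10):
    q=Q[(Q[:,2]>=lo)&(Q[:,2]<lo+10)]
    if len(q)>3: print(lo,len(q),np.percentile(q[:,0],[2,50,98]).round(),np.percentile(q[:,1],[2,50,98]).round())
# tall things near the plate
k=W[(W[...,2]>45)&(W[...,0]<600)&(W[...,0]>300)&(W[...,1]<50)&(W[...,1]>-300)];print("tall",len(k),k.min(0).round() if len(k) else "",k.max(0).round() if len(k) else "")
E
python3 m2.py | sed -n '/----/,$p'
```

```text
----
[713.3 -10. ] 4.24 rms px 1.08
handle top 452 yaw 2.5 c [538.8 160.2] size [95.7 23.8]
handle side 336 yaw 2.75 c [539.  159.1] size [99.5 24.9]
strip top 149 yaw 2.75 c [645.2 164.6] size [94.5  9.9]
cab top 1926 yaw 4.25 c [701.4 -10.1] size [128.3 101.7]
cab side 1190 yaw 5.75 c [699.9 -11.6] size [125.4 101.6]
plate top 2094 yaw 5.25 c [ 529.6 -159.8] size [111.  111.2]
plate side 3432 yaw 7.75 c [ 529.5 -160.5] size [112.2 113.1]
side wall yaw -25.212038740669687 y at cab x -49.812205298663685 xmin 633.7474418468153
rod top 666 yaw 2.42 mean [563.5 160.8] ends [489.2 157.6] [696.4 166.4]
rod side 681 yaw 4.39 mean [556.5 155. ] ends [488.8 149.8] [668.9 163.6]
handle top dark 423 yaw 1.44 mean [535.  159.7] ends [489.8 158.6] [587. 161.]
40 18 [-41. -34.  37.] [-24. -12.  24.]
50 248 [-42. -14.  36.] [-26.  -3.  29.]
60 333 [-41.   1.  38.] [-25.   1.  28.]
70 79 [-42. -26.  37.] [-27.  -0.  29.]
80 57 [-42. -25.  20.] [-27.  -5.  29.]
90 11 [-4. -3. -2.] [-26. -24.  29.]
100 12 [-5. -3. -1.] [-27.   1.  30.]
110 9 [-5. -3. -1.] [-27.  25.  29.]
120 10 [-15. -13. -11.] [-19.   1.  21.]
tall 105 [ 368. -300.   45.] [ 404. -267.   66.]
```

```bash
python3 - <<'E'
from h import *
for n in("top0","side0"):
    W=world(dict(np.load(f"pics/{n}.npz"))).reshape(-1,3);W=W[~np.isnan(W[:,0])]
    print(n)
    for x in range(150,650,50):
        print(x,[int(np.percentile(q[:,2],99)) if len(q:=W[(abs(W[:,0]-x)<25)&(abs(W[:,1]-y)<25)])>5 else None for y in range(0,651,50)])
E
```

```text
top0
150 [None, None, None, None, None, None, None, None, None, None, None, None, None, None]
200 [None, None, None, None, None, None, None, None, None, None, None, None, None, None]
250 [None, None, -55, -34, -30, None, None, None, None, None, None, None, None, None]
300 [1, 2, 1, 1, 1, 1, 1, 1, 1, 2, 2, 1, None, None]
350 [14, 26, 30, 28, 14, 17, 89, 86, 86, 86, 85, 2, None, None]
400 [17, 24, 27, 25, 17, 17, 133, 138, 172, 173, 117, None, None, None]
450 [16, 16, 2, 2, 16, 17, 134, 145, 258, 209, None, None, None, None]
500 [15, 2, 2, 26, 2, 2, 133, 145, 259, 184, None, None, None, None]
550 [20, 20, 2, 27, 2, 2, 133, 145, 259, 259, None, None, None, None]
600 [19, 17, 1, 25, 2, 2, 133, 145, 259, 259, None, None, None, None]
side0
150 [0, 1, 2, 2, None, None, None, None, None, 347, 477, 359, None, None]
200 [None, None, None, None, None, None, None, None, None, 473, 472, 422, 349, None]
250 [None, None, None, -34, -32, None, None, None, None, None, 472, 472, None, None]
300 [1, 2, 1, 1, 1, 2, 0, 1, 1, 1, 2, 3, 3, 2]
350 [17, 26, 30, 30, 16, 17, 90, 89, 86, 88, 88, 87, 92, 98]
400 [18, 24, 28, 25, 17, 18, 132, 138, 173, 173, 174, 174, 112, 114]
450 [17, 17, 10, 1, 15, 17, 134, 162, 258, 260, 260, 261, None, None]
500 [18, 1, 1, 25, 1, 2, 134, 157, 259, 259, 260, 260, None, None]
550 [20, 20, 2, 25, None, 2, 133, 159, 259, 259, 259, 260, None, None]
600 [20, 20, 1, 25, 2, 2, 133, 145, 260, 261, 260, 259, None, None]
```

Call:
{"fn": "step_arm", "kwargs": {"deltas": [{"x":1.95,"y":-3.9,"az":0.05,"gripper":8.5},{"x":1.95,"y":-3.9,"az":0.05},{"x":1.95,"y":-3.9,"az":0.05},{"x":1.95,"y":-3.9,"az":0.05},{"x":1.95,"y":-3.9,"az":0.05},{"x":1.95,"y":-3.9,"az":0.05},{"x":1.95,"y":-3.9,"az":0.05}], "grip_force": 100}}

```text
invalid input
```

Call:
{"fn": "step_arm", "kwargs": {"deltas": [{"x":3.97,"y":-1.53},{"x":3.97,"y":-1.53},{"x":3.97,"y":-1.53},{"x":3.97,"y":-1.53},{"x":3.97,"y":-1.53},{"x":3.97,"y":-1.53},{"x":0},{"x":0}]}}

```text
invalid input
```

Call:
{"fn": "step_arm", "kwargs": {"deltas": [{"x":1.95,"y":-3.9,"z":0,"ax":0,"ay":0,"az":0.05,"gripper":8.5},{"x":1.95,"y":-3.9,"z":0,"ax":0,"ay":0,"az":0.05,"gripper":8.5},{"x":1.95,"y":-3.9,"z":0,"ax":0,"ay":0,"az":0.05,"gripper":8.5},{"x":1.95,"y":-3.9,"z":0,"ax":0,"ay":0,"az":0.05,"gripper":8.5},{"x":1.95,"y":-3.9,"z":0,"ax":0,"ay":0,"az":0.05,"gripper":8.5},{"x":1.95,"y":-3.9,"z":0,"ax":0,"ay":0,"az":0.05,"gripper":8.5},{"x":1.95,"y":-3.9,"z":0,"ax":0,"ay":0,"az":0.05,"gripper":8.5}], "grip_force": 100}}

```text
clock: 0.8
eef_pos: [301.3, 250.2, 231.3]
tool_rot: [[-0.999, -0.049, 0.0], [-0.049, 0.999, 0.0], [-0.0, 0.0, -1.0]]
contact_force: [0.8, 0.5, -0.4]
opening: 84.9
gripper_force: 0.0
```

Call:
{"fn": "step_arm", "kwargs": {"deltas": [{"x":3.97,"y":-1.53,"z":0,"ax":0,"ay":0,"az":0,"gripper":8.5},{"x":3.97,"y":-1.53,"z":0,"ax":0,"ay":0,"az":0,"gripper":8.5},{"x":3.97,"y":-1.53,"z":0,"ax":0,"ay":0,"az":0,"gripper":8.5},{"x":3.97,"y":-1.53,"z":-2,"ax":0,"ay":0,"az":0,"gripper":8.5},{"x":3.97,"y":-1.53,"z":-2,"ax":0,"ay":0,"az":0,"gripper":8.5},{"x":3.97,"y":-1.53,"z":-2,"ax":0,"ay":0,"az":0,"gripper":8.5},{"x":0,"y":0,"z":-4,"ax":0,"ay":0,"az":0,"gripper":8.5},{"x":0,"y":0,"z":-4,"ax":0,"ay":0,"az":0,"gripper":8.5}]}}

```text
clock: 1.6
eef_pos: [540.0, 159.3, 89.7]
tool_rot: [[-0.999, -0.045, 0.001], [-0.045, 0.999, 0.0], [-0.001, 0.0, -1.0]]
contact_force: [0.6, 1.1, -1.0]
opening: 85.2
gripper_force: 0.0
```

Call:
{"fn": "step_arm", "kwargs": {"deltas": [{"x":0,"y":0,"z":-3,"ax":0,"ay":0,"az":0,"gripper":8.5},{"x":0,"y":0,"z":-3,"ax":0,"ay":0,"az":0,"gripper":8.5},{"x":0,"y":0,"z":0,"ax":0,"ay":0,"az":0,"gripper":8.5}]}}

```text
clock: 1.9
eef_pos: [536.8, 159.4, 27.8]
tool_rot: [[-0.999, -0.046, -0.007], [-0.046, 0.999, -0.001], [0.007, -0.001, -1.0]]
contact_force: [-0.9, -0.4, 0.9]
opening: 85.0
gripper_force: 0.0
```

Call:
{"fn": "step_arm", "kwargs": {"deltas": [{"x":0,"y":0,"z":-1.4,"ax":0,"ay":0,"az":0,"gripper":8.5},{"x":0,"y":0,"z":-1.2,"ax":0,"ay":0,"az":0,"gripper":8.5},{"x":0,"y":0,"z":0,"ax":0,"ay":0,"az":0,"gripper":8.5},{"x":0,"y":0,"z":0,"ax":0,"ay":0,"az":0,"gripper":8.5}]}}

```text
clock: 2.3
eef_pos: [539.4, 160.1, 5.7]
tool_rot: [[-0.999, -0.046, 0.0], [-0.046, 0.999, 0.0], [-0.0, 0.0, -1.0]]
contact_force: [0.9, 1.3, -0.3]
opening: 84.9
gripper_force: 0.0
```

Call:
{"fn": "step_arm", "kwargs": {"deltas": [{"x":0,"y":0,"z":0,"ax":0,"ay":0,"az":0,"gripper":1},{"x":0,"y":0,"z":0,"ax":0,"ay":0,"az":0,"gripper":1},{"x":0,"y":0,"z":0,"ax":0,"ay":0,"az":0,"gripper":1},{"x":0,"y":0,"z":0,"ax":0,"ay":0,"az":0,"gripper":1},{"x":0,"y":0,"z":0,"ax":0,"ay":0,"az":0,"gripper":1},{"x":0,"y":0,"z":0,"ax":0,"ay":0,"az":0,"gripper":1},{"x":0,"y":0,"z":0,"ax":0,"ay":0,"az":0,"gripper":1},{"x":0,"y":0,"z":0,"ax":0,"ay":0,"az":0,"gripper":1}]}}

```text
clock: 3.1
eef_pos: [539.4, 160.0, 5.9]
tool_rot: [[-0.999, -0.046, 0.0], [-0.046, 0.999, 0.0], [-0.0, 0.0, -1.0]]
contact_force: [-1.5, -1.9, 6.9]
opening: 21.6
gripper_force: 99.1
```

Call:
{"fn": "step_arm", "kwargs": {"deltas": [{"x":0,"y":0,"z":0.75,"ax":0,"ay":0,"az":0,"gripper":1},{"x":0,"y":0,"z":1.5,"ax":0,"ay":0,"az":0,"gripper":1},{"x":-1.5,"y":0,"z":1.5,"ax":0,"ay":0,"az":0.012,"gripper":1},{"x":-2,"y":0,"z":1.5,"ax":0,"ay":0,"az":0.012,"gripper":1},{"x":-2,"y":0,"z":1.5,"ax":0,"ay":0,"az":0.012,"gripper":1},{"x":-2,"y":-1,"z":1,"ax":0,"ay":0,"az":0,"gripper":1},{"x":-1.35,"y":-2,"z":1,"ax":0,"ay":0,"az":0,"gripper":1},{"x":0,"y":-2.5,"z":0,"ax":0,"ay":0,"az":0,"gripper":1}]}}

```text
clock: 3.9
eef_pos: [449.8, 105.0, 94.7]
tool_rot: [[-0.996, -0.084, 0.002], [-0.084, 0.996, 0.0], [-0.002, 0.0, -1.0]]
contact_force: [0.7, -0.1, -1.9]
opening: 21.9
gripper_force: 98.2
```

Call:
{"fn": "step_arm", "kwargs": {"deltas": [{"x":0,"y":-2.5,"z":0,"ax":0,"ay":0,"az":0,"gripper":1},{"x":0,"y":-2.5,"z":0,"ax":0,"ay":0,"az":0,"gripper":1},{"x":0,"y":-2.5,"z":0,"ax":0,"ay":0,"az":0,"gripper":1},{"x":0,"y":-2.5,"z":0,"ax":0,"ay":0,"az":0,"gripper":1},{"x":0,"y":-2.5,"z":0,"ax":0,"ay":0,"az":0,"gripper":1},{"x":0,"y":-1,"z":0,"ax":0,"ay":0,"az":0,"gripper":1},{"x":0,"y":0,"z":0,"ax":0,"ay":0,"az":0,"gripper":1},{"x":0,"y":0,"z":0,"ax":0,"ay":0,"az":0,"gripper":1}]}}

```text
clock: 4.7
eef_pos: [450.7, -29.5, 93.1]
tool_rot: [[-0.997, -0.082, 0.0], [-0.082, 0.997, 0.0], [-0.0, 0.0, -1.0]]
contact_force: [0.5, -0.1, -1.7]
opening: 21.4
gripper_force: 98.3
```

```bash
python3 - <<'E'
from h import *
c=snap("top","top1");s=snap("side","side1")
can=np.zeros((600,800,3),np.uint8)
a=cv2.resize(c["pixels"][90:290,130:330],None,fx=2,fy=2);b=cv2.resize(s["pixels"][60:260,160:360],None,fx=2,fy=2)
can[:400,:400]=a;can[:400,400:]=b
cv2.imwrite("pics/v1.png",can[:400])
o=env.observe();print(o["eef_pos"],o["contact_force"],o["ft_torque"],o["opening"])
# rod points: between z 85 and 130, in front of cabinet
for n,q in(("top",c),("side",s)):
    W=world(q);P=W[(W[...,2]>80)&(W[...,2]<135)&(W[...,0]>500)&(W[...,0]<632)&(W[...,1]<0)&(W[...,1]>-50)]
    for lo in range(500,632,12):
        r=P[(P[:,0]>=lo)&(P[:,0]<lo+12)]
        if len(r)>2: print(n,lo+6,len(r),np.median(r,0).round(1),r[:,2].max().round(1))
E
```

```text
[450.67771345 -29.16670707  92.932009  ] [-0.55467215  0.78733559 -3.06769986] [-0.01246459  0.07055614  0.0070732 ] 21.927928733413527
side 506 45 [504.7 -28.4 102. ] 110.4
side 518 35 [517.9 -26.9 102. ] 103.6
side 530 36 [529.8 -25.5 101.7] 103.3
side 542 36 [542.3 -24.2 101.5] 103.2
side 554 36 [554.6 -23.3 101.6] 103.2
side 566 30 [566.3 -22.1 102.2] 103.0
side 578 34 [577.6 -21.4 101.8] 103.1
side 590 38 [588.4 -21.1 102.5] 107.9
side 602 59 [603.5 -19.2 104.4] 116.9
side 614 10 [608.3 -19.3 107. ] 115.1
```

View pics/v1.png

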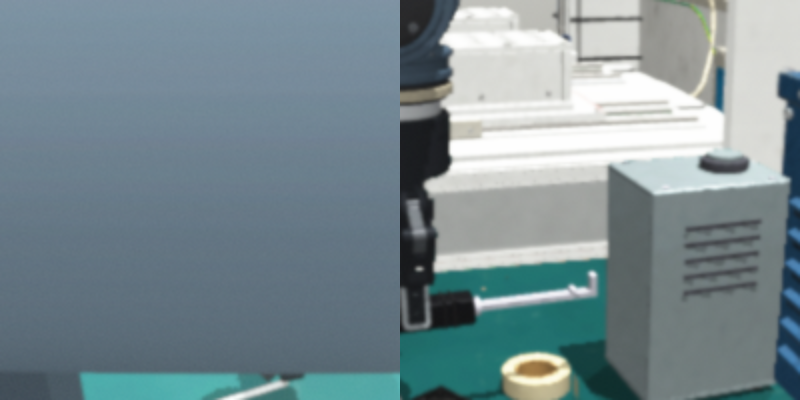

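Call:
{"fn": "step_arm", "kwargs": {"deltas": [{"x":0.8,"y":0.06,"z":0,"ax":0,"ay":0,"az":0,"gripper":1},{"x":1.5,"y":0.11,"z":0,"ax":0,"ay":0,"az":0,"gripper":1},{"x":1.5,"y":0.11,"z":0,"ax":0,"ay":0,"az":0,"gripper":1},{"x":1.5,"y":0.12,"z":0,"ax":0,"ay":0,"az":0,"gripper":1},{"x":1.5,"y":0.12,"z":0,"ax":0,"ay":0,"az":0,"gripper":1},{"x":1.2,"y":0.1,"z":0,"ax":0,"ay":0,"az":0,"gripper":1},{"x":0.5,"y":0.04,"z":0,"ax":0,"ay":0,"az":0,"gripper":1},{"x":0,"y":0,"z":0,"ax":0,"ay":0,"az":0,"gripper":1}]}}

```text
clock: 5.6
eef_pos: [536.1, -22.9, 92.6]
tool_rot: [[-0.997, -0.083, -0.0], [-0.083, 0.997, 0.0], [0.0, 0.0, -1.0]]
contact_force: [-0.5, -0.8, -2.4]
opening: 21.7
gripper_force: 98.3
```

Call:
{"fn": "step_arm", "kwargs": {"deltas": [{"x":0.7,"y":0.05,"z":0,"ax":0,"ay":0,"az":0,"gripper":1},{"x":0.8,"y":0.06,"z":0,"ax":0,"ay":0,"az":0,"gripper":1},{"x":0.8,"y":0.06,"z":0,"ax":0,"ay":0,"az":0,"gripper":1},{"x":0.5,"y":0.04,"z":0,"ax":0,"ay":0,"az":0,"gripper":1},{"x":0.3,"y":0.02,"z":0,"ax":0,"ay":0,"az":0,"gripper":1},{"x":0,"y":0,"z":0,"ax":0,"ay":0,"az":0,"gripper":1},{"x":0,"y":0,"z":0,"ax":0,"ay":0,"az":0,"gripper":1}]}}

```text
clock: 6.3
eef_pos: [566.5, -21.1, 92.7]
tool_rot: [[-0.997, -0.082, -0.0], [-0.082, 0.997, 0.0], [0.0, 0.0, -1.0]]
contact_force: [-0.2, -0.3, -1.8]
opening: 22.0
gripper_force: 98.3
```

```bash
python3 - <<'E'
from h import *
c=snap("top","top2");s=snap("side","side2")
can=np.hstack([cv2.resize(c["pixels"][90:290,130:330],None,fx=2,fy=2),cv2.resize(s["pixels"][60:260,160:360],None,fx=2,fy=2)])
cv2.imwrite("pics/v2.png",can)
o=env.observe();print(o["eef_pos"],o["contact_force"],o["ft_torque"],o["opening"])
W=world(s);P=W[(W[...,2]>80)&(W[...,2]<135)&(W[...,0]>610)&(W[...,0]<660)&(W[...,1]<10)&(W[...,1]>-35)]
print(len(P),P.mean(0) if len(P) else "")
E
```

```text
[566.47517899 -21.10147118  92.77429627] [ 0.43219929 -0.13473298 -2.18183677] [ 0.03143455 -0.02019936  0.00966214] 21.566381594216306
160 [629.16259716 -19.79369521 101.91165835]
```

View pics/v2.png

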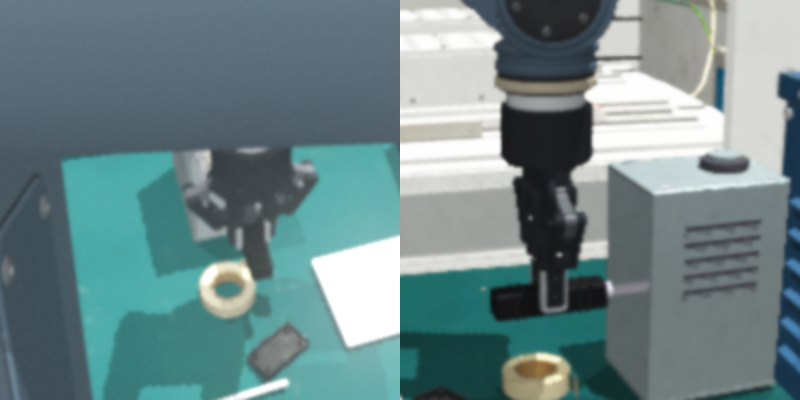

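Call:
{"fn": "step_arm", "kwargs": {"deltas": [{"x":0,"y":0,"z":0.5,"ax":0,"ay":0,"az":0,"gripper":1},{"x":0,"y":0,"z":0.7,"ax":0,"ay":0,"az":0,"gripper":1},{"x":0,"y":0,"z":0.5,"ax":0,"ay":0,"az":0,"gripper":1},{"x":0,"y":0,"z":0.2,"ax":0,"ay":0,"az":0,"gripper":1},{"x":0,"y":0,"z":0,"ax":0,"ay":0,"az":0,"gripper":1},{"x":0,"y":0,"z":0,"ax":0,"ay":0,"az":0,"gripper":1}]}}

```text
clock: 7.0
eef_pos: [566.6, -21.1, 111.7]
tool_rot: [[-0.997, -0.082, -0.0], [-0.082, 0.997, 0.0], [0.0, 0.0, -1.0]]
contact_force: [-0.5, -0.2, -3.1]
opening: 21.7
gripper_force: 98.3
```

```bash
cat >> h.py <<'E'
def avg(n=12):
    A=[]
    for i in range(n):
        vision.capture("side");o=env.observe();A.append(np.r_[o["contact_force"],o["ft_torque"]])
    A=np.array(A);print("F,T mean",A.mean(0).round(2),"sd",A.std(0).round(2)); return A
E
python3 -c "
from h import *
avg()"
```

```text
F,T mean [-0.09 -0.   -1.99 -0.    0.02 -0.  ] sd [0.68 0.22 0.44 0.03 0.03 0.02]
```

Call:
{"fn": "step_arm", "kwargs": {"deltas": [{"x":0,"y":0,"z":0.3,"ax":0,"ay":0,"az":0,"gripper":1},{"x":0,"y":0,"z":0.3,"ax":0,"ay":0,"az":0,"gripper":1},{"x":0,"y":0,"z":0.3,"ax":0,"ay":0,"az":0,"gripper":1},{"x":0,"y":0,"z":0,"ax":0,"ay":0,"az":0,"gripper":1}]}}

```text
clock: 8.0
eef_pos: [566.8, -21.1, 121.3]
tool_rot: [[-0.997, -0.082, 0.001], [-0.082, 0.997, -0.0], [-0.001, -0.0, -1.0]]
contact_force: [-0.8, 0.7, -2.4]
opening: 21.8
gripper_force: 98.1
```

```bash
python3 -c "
from h import *
avg();print(env.observe()['eef_pos'])"
```

```text
F,T mean [ 0.08 -0.14 -3.3  -0.02  0.19 -0.01] sd [0.42 0.38 0.71 0.02 0.03 0.03]
[566.68408057 -21.11426817 120.77735127]
```

Call:
{"fn": "step_arm", "kwargs": {"deltas": [{"x":0,"y":0,"z":0.3,"ax":0,"ay":0,"az":0,"gripper":1},{"x":0,"y":0,"z":0.4,"ax":0,"ay":0,"az":0,"gripper":1},{"x":0,"y":0,"z":0.4,"ax":0,"ay":0,"az":0,"gripper":1},{"x":0,"y":0,"z":0.2,"ax":0,"ay":0,"az":0,"gripper":1},{"x":0,"y":0,"z":0,"ax":0,"ay":0,"az":0,"gripper":1},{"x":0,"y":0,"z":0,"ax":0,"ay":0,"az":0,"gripper":1}]}}

```text
clock: 9.2
eef_pos: [566.7, -21.1, 133.8]
tool_rot: [[-0.997, -0.082, 0.0], [-0.082, 0.997, -0.0], [-0.0, -0.0, -1.0]]
contact_force: [-1.0, 0.1, -3.2]
opening: 21.9
gripper_force: 98.1
```

```bash
python3 -c "
from h import *
avg(8);print(env.observe()['eef_pos'])
s=snap('side','side3');W=world(s);P=W[(W[...,2]>110)&(W[...,2]<150)&(W[...,0]>600)&(W[...,0]<660)&(W[...,1]<10)&(W[...,1]>-35)]
for lo in range(600,660,10):
    r=P[(P[:,0]>=lo)&(P[:,0]<lo+10)]
    if len(r)>2: print(lo,len(r),np.median(r,0).round(1))
"
```

```text
F,T mean [-0.26 -0.28 -3.33 -0.03  0.18 -0.01] sd [0.6  0.3  0.58 0.02 0.04 0.03]
[566.66271367 -21.06812683 133.7058578 ]
600 67 [605.1 -28.7 140.9]
610 53 [614.3 -27.4 140.6]
620 24 [625.5 -20.3 142.6]
630 28 [634.8 -18.8 142.2]
640 23 [645.  -18.1 142.7]
650 19 [653.1 -15.3 142.1]
```

Call:
{"fn": "step_arm", "kwargs": {"deltas": [{"x":-0.3,"y":-0.02,"z":0,"ax":0,"ay":0,"az":0,"gripper":1},{"x":-0.5,"y":-0.04,"z":0,"ax":0,"ay":0,"az":0,"gripper":1},{"x":-0.7,"y":-0.06,"z":0,"ax":0,"ay":0,"az":0,"gripper":1},{"x":-0.8,"y":-0.07,"z":0,"ax":0,"ay":0,"az":0,"gripper":1},{"x":-0.8,"y":-0.07,"z":0,"ax":0,"ay":0,"az":0,"gripper":1},{"x":-0.8,"y":-0.07,"z":0,"ax":0,"ay":0,"az":0,"gripper":1},{"x":-0.8,"y":-0.07,"z":0,"ax":0,"ay":0,"az":0,"gripper":1},{"x":-0.8,"y":-0.07,"z":0,"ax":0,"ay":0,"az":0,"gripper":1}]}}

```text
clock: 10.45
eef_pos: [511.0, -25.9, 133.8]
tool_rot: [[-0.997, -0.082, 0.0], [-0.082, 0.997, -0.0], [-0.0, -0.0, -1.0]]
contact_force: [0.2, 0.3, -3.6]
opening: 21.7
gripper_force: 98.1
```

Call:
{"fn": "step_arm", "kwargs": {"deltas": [{"x":-0.8,"y":-0.07,"z":0,"ax":0,"ay":0,"az":0,"gripper":1},{"x":-0.8,"y":-0.07,"z":0,"ax":0,"ay":0,"az":0,"gripper":1},{"x":-0.8,"y":-0.07,"z":0,"ax":0,"ay":0,"az":0,"gripper":1},{"x":-0.8,"y":-0.07,"z":0,"ax":0,"ay":0,"az":0,"gripper":1},{"x":-0.8,"y":-0.07,"z":0,"ax":0,"ay":0,"az":0,"gripper":1},{"x":-0.8,"y":-0.07,"z":0,"ax":0,"ay":0,"az":0,"gripper":1},{"x":-0.8,"y":-0.07,"z":0,"ax":0,"ay":0,"az":0,"gripper":1},{"x":-0.8,"y":-0.07,"z":0,"ax":0,"ay":0,"az":0,"gripper":1}]}}

```text
clock: 11.25
eef_pos: [447.1, -31.5, 133.8]
tool_rot: [[-0.997, -0.082, 0.0], [-0.082, 0.997, -0.0], [-0.0, -0.0, -1.0]]
contact_force: [0.0, 0.2, -2.8]
opening: 21.5
gripper_force: 98.1
```

Call:
{"fn": "step_arm", "kwargs": {"deltas": [{"x":-0.7,"y":-0.06,"z":0,"ax":0,"ay":0,"az":0,"gripper":1},{"x":-0.5,"y":-0.04,"z":0,"ax":0,"ay":0,"az":0,"gripper":1},{"x":-0.3,"y":-0.02,"z":0,"ax":0,"ay":0,"az":0,"gripper":1},{"x":0,"y":0,"z":0,"ax":0,"ay":0,"az":0,"gripper":1},{"x":0,"y":0,"z":0,"ax":0,"ay":0,"az":0,"gripper":1}]}}

```text
clock: 11.75
eef_pos: [432.9, -32.6, 133.9]
tool_rot: [[-0.997, -0.082, 0.0], [-0.082, 0.997, -0.0], [-0.0, -0.0, -1.0]]
contact_force: [-0.3, -0.6, -2.8]
opening: 21.5
gripper_force: 98.1
```

```bash
python3 -c "
from h import *
avg(8);print(env.observe()['eef_pos'])
s=snap('side','side4');c=snap('top','top4')
cv2.imwrite('pics/v4.png',np.hstack([cv2.resize(s['pixels'][80:280,150:350],None,fx=2,fy=2),cv2.resize(c['pixels'][90:290,130:330],None,fx=2,fy=2)]))
"
```

```text
F,T mean [-0.15 -0.11 -3.01 -0.02  0.19  0.  ] sd [0.41 0.32 0.32 0.04 0.02 0.02]
[432.74938664 -32.57335644 133.77435391]
```

View pics/v4.png

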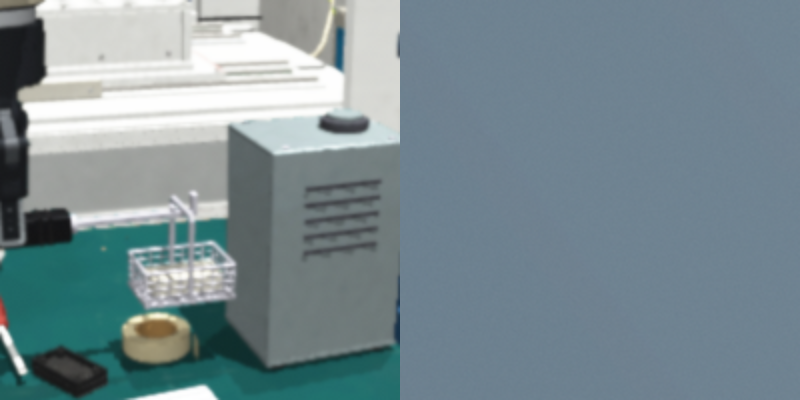

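Call:
{"fn": "step_arm", "kwargs": {"deltas": [{"x":-0.07,"y":-0.2,"z":0,"ax":0,"ay":0,"az":0,"gripper":1},{"x":-0.14,"y":-0.4,"z":0,"ax":0,"ay":0,"az":0,"gripper":1},{"x":-0.21,"y":-0.6,"z":0,"ax":0,"ay":0,"az":0,"gripper":1},{"x":-0.28,"y":-0.8,"z":0,"ax":0,"ay":0,"az":0,"gripper":1},{"x":-0.35,"y":-1,"z":0,"ax":0,"ay":0,"az":0,"gripper":1},{"x":-0.35,"y":-1,"z":0,"ax":0,"ay":0,"az":0,"gripper":1},{"x":-0.35,"y":-1,"z":0,"ax":0,"ay":0,"az":0,"gripper":1},{"x":-0.35,"y":-1,"z":0,"ax":0,"ay":0,"az":0,"gripper":1}]}}

```text
clock: 13.05
eef_pos: [411.3, -93.6, 133.8]
tool_rot: [[-0.997, -0.082, 0.0], [-0.082, 0.997, -0.0], [-0.0, -0.0, -1.0]]
contact_force: [-0.0, 0.0, -2.5]
opening: 21.6
gripper_force: 98.1
```

Call:
{"fn": "step_arm", "kwargs": {"deltas": [{"x":-0.35,"y":-1,"z":0,"ax":0,"ay":0,"az":0,"gripper":1},{"x":-0.35,"y":-1,"z":0,"ax":0,"ay":0,"az":0,"gripper":1},{"x":-0.35,"y":-1,"z":0,"ax":0,"ay":0,"az":0,"gripper":1},{"x":-0.35,"y":-1,"z":0,"ax":0,"ay":0,"az":0,"gripper":1},{"x":-0.35,"y":-1,"z":0,"ax":0,"ay":0,"az":0,"gripper":1},{"x":-0.31,"y":-0.9,"z":0,"ax":0,"ay":0,"az":0,"gripper":1},{"x":-0.25,"y":-0.7,"z":0,"ax":0,"ay":0,"az":0,"gripper":1},{"x":-0.18,"y":-0.5,"z":0,"ax":0,"ay":0,"az":0,"gripper":1}]}}

```text
clock: 13.85
eef_pos: [386.6, -164.2, 133.8]
tool_rot: [[-0.997, -0.082, 0.0], [-0.082, 0.997, -0.0], [-0.0, -0.0, -1.0]]
contact_force: [0.4, -0.2, -1.8]
opening: 22.2
gripper_force: 98.2
```

Call:
{"fn": "step_arm", "kwargs": {"deltas": [{"x":-0.14,"y":-0.4,"z":0,"ax":0,"ay":0,"az":0,"gripper":1},{"x":-0.1,"y":-0.3,"z":0,"ax":0,"ay":0,"az":0,"gripper":1},{"x":-0.03,"y":-0.1,"z":0,"ax":0,"ay":0,"az":0,"gripper":1},{"x":0,"y":0,"z":0,"ax":0,"ay":0,"az":0,"gripper":1},{"x":0,"y":0,"z":0,"ax":0,"ay":0,"az":0,"gripper":1},{"x":0,"y":0,"z":0,"ax":0,"ay":0,"az":0,"gripper":1},{"x":0,"y":0,"z":0,"ax":0,"ay":0,"az":0,"gripper":1},{"x":0,"y":0,"z":0,"ax":0,"ay":0,"az":0,"gripper":1}]}}

```text
clock: 14.65
eef_pos: [384.1, -171.5, 133.8]
tool_rot: [[-0.997, -0.082, 0.0], [-0.082, 0.997, 0.0], [-0.0, 0.0, -1.0]]
contact_force: [-0.7, -0.7, -4.1]
opening: 21.6
gripper_force: 98.2
```

```bash
cat > b.py <<'E'
from h import *
import sys
t=sys.argv[1]
s=snap('side','side'+t);c=snap('top','top'+t)
cv2.imwrite(f'pics/v{t}.png',np.hstack([cv2.resize(s['pixels'][130:350,150:350],None,fx=2,fy=2),cv2.resize(c['pixels'][110:330,180:380],None,fx=2,fy=2)]))
o=env.observe();print(o['eef_pos'],o['contact_force'],o['ft_torque'])
for n,q in(("side",s),("top",c)):
    W=world(q);d=np.array([.9966,.082]);C=np.array([529.5,-160.])
    U=np.dstack([(W[...,:2]-C)@d,(W[...,:2]-C)@[-.082,.9966],W[...,2]])
    k=(abs(U[...,0])<75)&(abs(U[...,1])<60)&(U[...,2]>20)&(U[...,2]<170);P=U[k]
    print(n,len(P))
    for lo in range(20,165,10):
        r=P[(P[:,2]>=lo)&(P[:,2]<lo+10)]
        if len(r)>3: print(lo,len(r),np.percentile(r[:,0],[2,50,98]).round(1),np.percentile(r[:,1],[2,50,98]).round(1))
E
python3 b.py 5
```

```text
[ 384.10812217 -171.54827323  133.782026  ] [ 0.53611243 -0.42479875 -3.46404379] [-0.09943699  0.18922976  0.00434619]
side 2502
60 113 [-40.9  16.9  38.7] [-27.5 -24.7   4. ]
70 614 [-40.8  -7.9  38. ] [-27.5 -15.6  21. ]
80 620 [-39.8  -1.6  38.4] [-26.7   5.6  29.1]
90 484 [-40.4  -2.2  38.6] [-27.5  -7.6  29. ]
100 50 [-39.3  -1.2   1.7] [-28.3 -24.9  28.1]
110 44 [-2.9 -1.2  1.2] [-28.8 -25.3  27.6]
120 35 [-2.7 -0.9  1.3] [-27.8 -25.9  27. ]
130 132 [-73.5 -18.2   9.9] [-26.9  -3.5  27.9]
140 379 [-72.9 -20.1  10.1] [-24.7  -2.1  19.1]
150 31 [ 7.2  8.8 11.8] [-4.8 -3.   3.2]
top 0
```

View pics/v5.png

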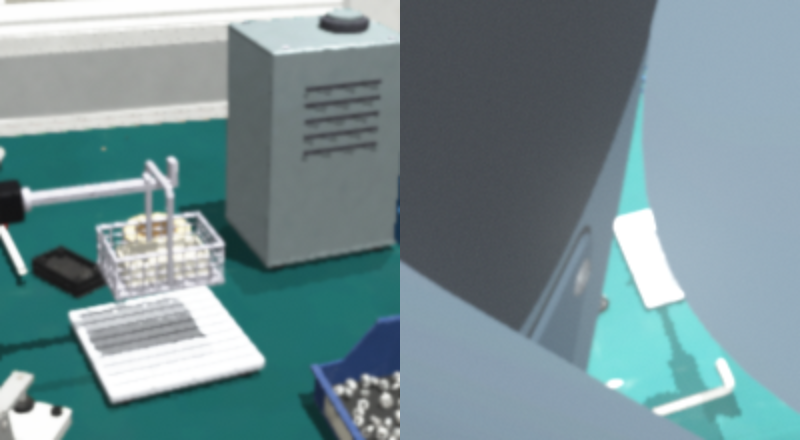

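Call:
{"fn": "step_arm", "kwargs": {"deltas": [{"x":0.1,"y":0,"z":-0.3,"ax":0,"ay":0,"az":0,"gripper":1},{"x":0,"y":0,"z":-0.6,"ax":0,"ay":0,"az":0,"gripper":1},{"x":0,"y":0,"z":-0.8,"ax":0,"ay":0,"az":0,"gripper":1},{"x":0,"y":0,"z":-0.9,"ax":0,"ay":0,"az":0,"gripper":1},{"x":0,"y":0,"z":-0.9,"ax":0,"ay":0,"az":0,"gripper":1},{"x":0,"y":0,"z":-0.7,"ax":0,"ay":0,"az":0,"gripper":1},{"x":0,"y":0,"z":-0.4,"ax":0,"ay":0,"az":0,"gripper":1},{"x":0,"y":0,"z":-0.2,"ax":0,"ay":0,"az":0,"gripper":1}]}}

```text
clock: 15.55
eef_pos: [385.0, -171.5, 85.3]
tool_rot: [[-0.997, -0.082, -0.001], [-0.082, 0.997, 0.0], [0.0, 0.0, -1.0]]
contact_force: [-0.4, -0.7, -2.0]
opening: 21.7
gripper_force: 98.1
```

Call:
{"fn": "step_arm", "kwargs": {"deltas": [{"x":0,"y":0,"z":-0.1,"ax":0,"ay":0,"az":0,"gripper":1},{"x":0,"y":0,"z":-0.1,"ax":0,"ay":0,"az":0,"gripper":1},{"x":0,"y":0,"z":-0.1,"ax":0,"ay":0,"az":0,"gripper":1},{"x":0,"y":0,"z":-0.1,"ax":0,"ay":0,"az":0,"gripper":1},{"x":0,"y":0,"z":-0.1,"ax":0,"ay":0,"az":0,"gripper":1},{"x":0,"y":0,"z":-0.1,"ax":0,"ay":0,"az":0,"gripper":1},{"x":0,"y":0,"z":-0.1,"ax":0,"ay":0,"az":0,"gripper":1},{"x":0,"y":0,"z":-0.1,"ax":0,"ay":0,"az":0,"gripper":1}]}}

```text
clock: 16.35
eef_pos: [385.2, -171.6, 77.8]
tool_rot: [[-0.997, -0.082, 0.0], [-0.082, 0.997, -0.0], [-0.0, -0.0, -1.0]]
contact_force: [0.5, 0.2, -1.8]
opening: 21.9
gripper_force: 98.2
```

```bash
python3 -c "
from h import *
avg(8)";python3 b.py 6
```

```text
F,T mean [-0.07  0.04 -1.89 -0.01  0.   -0.01] sd [0.6  0.38 0.7  0.03 0.03 0.03]
[ 385.12186863 -171.60752403   77.80947569] [ 0.60376798  0.14685673 -1.29253044] [-0.00719273 -0.03030022  0.06948793]
side 2118
20 532 [-38.9  -0.9  39.1] [-27.  -13.7  27.4]
30 609 [-39.   -0.8  39.2] [-27.2   6.9  28.9]
40 365 [-39.5  -0.   40.1] [-27.8 -10.   29. ]
50 37 [-2.1 -0.1  2.3] [-28.8  23.8  27.9]
60 28 [-2.1  0.1  2.5] [-28.4 -25.7  27.8]
70 19 [-1.1  0.7  2.2] [-28.6 -26.6  26.5]
80 396 [-73.1 -30.4  10.6] [-27.2  -2.5  25.9]
90 118 [-9.4  0.1 12.7] [-26.4  -3.1  23.9]
100 14 [ 8.3  9.8 12.6] [-4.3 -1.1  4.2]
top 932
20 335 [-37.    0.4  37.8] [-13.2   2.6  27.5]
30 159 [-37.1  -6.6  39.5] [-26.2  11.9  28. ]
40 140 [-37.9  -2.   39.7] [-27.    4.1  28.2]
50 11 [-2.  -0.9  1.7] [-25.4 -23.1  27.9]
60 12 [-2.7 -0.9  2.4] [-26.4  24.4  28.8]
70 7 [-35.9  -1.6  -0.6] [ 7.6 26.8 28.6]
80 201 [-73.  -34.6   9.4] [-4.2  1.9 27.1]
90 63 [-7.8  0.6 10.9] [-17.6   2.4  25.3]
100 4 [ 8.3 11.3 12.5] [-2.4  0.8  2.1]
```

Call:
{"fn": "step_arm", "kwargs": {"deltas": [{"x":0,"y":0,"z":-0.3,"ax":0,"ay":0,"az":0,"gripper":1},{"x":0,"y":0,"z":-0.4,"ax":0,"ay":0,"az":0,"gripper":1},{"x":0,"y":0,"z":-0.4,"ax":0,"ay":0,"az":0,"gripper":1},{"x":0,"y":0,"z":-0.4,"ax":0,"ay":0,"az":0,"gripper":1},{"x":0,"y":0,"z":-0.4,"ax":0,"ay":0,"az":0,"gripper":1},{"x":0,"y":0,"z":-0.2,"ax":0,"ay":0,"az":0,"gripper":1},{"x":0,"y":0,"z":0,"ax":0,"ay":0,"az":0,"gripper":1}]}}

```text
clock: 17.55
eef_pos: [385.0, -171.5, 56.5]
tool_rot: [[-0.997, -0.082, -0.0], [-0.082, 0.997, 0.0], [0.0, 0.0, -1.0]]
contact_force: [0.1, 0.4, -1.6]
opening: 21.4
gripper_force: 98.2
```

```bash
python3 -c "
from h import *
avg(4)";python3 b.py 7
```

```text
F,T mean [ 0.09 -0.07 -1.89  0.01  0.03  0.  ] sd [0.29 0.54 0.38 0.02 0.03 0.02]
[ 385.1813527  -171.63502107   56.92459821] [ 0.30509675  0.27964071 -2.84556933] [0.00044532 0.07261578 0.01447327]
side 2031
20 529 [-38.9  -1.1  39.2] [-26.8 -13.6  27.4]
30 614 [-39.   -0.5  39.2] [-27.    6.1  29.5]
40 288 [-39.5   4.5  40.1] [-28.  -24.3  28.3]
50 25 [-1.6  0.2  2.3] [-28.  -26.3  28.3]
60 401 [-73.4 -31.5  10.7] [-26.8  -2.1  26.4]
70 56 [-8.5  0.8 12.6] [-27.9  -3.2  27.6]
80 45 [-1.9  0.5 12.6] [-27.9 -24.2  27. ]
90 73 [-2.1 -0.3  2.5] [-26.1  -4.   25.3]
top 860
20 299 [-37.    0.3  37.9] [-25.7   4.3  27.6]
30 153 [-37.4  -9.1  39.4] [-26.5  11.9  28. ]
40 138 [-37.5  -2.2  40.2] [-26.4   7.4  28.2]
50 7 [-12.9  -2.5  -0.4] [ 5.3 26.3 28.3]
60 199 [-73.  -33.2   9.4] [-4.2  1.9 26.6]
70 9 [-8.7 -1.1 13.8] [-3.6  5.4 27.8]
80 12 [-2.4 -0.8  8.7] [-2.  26.7 28.8]
90 43 [-3.  -0.4  2.7] [-12.5   8.2  25.3]
```

View pics/v7.png

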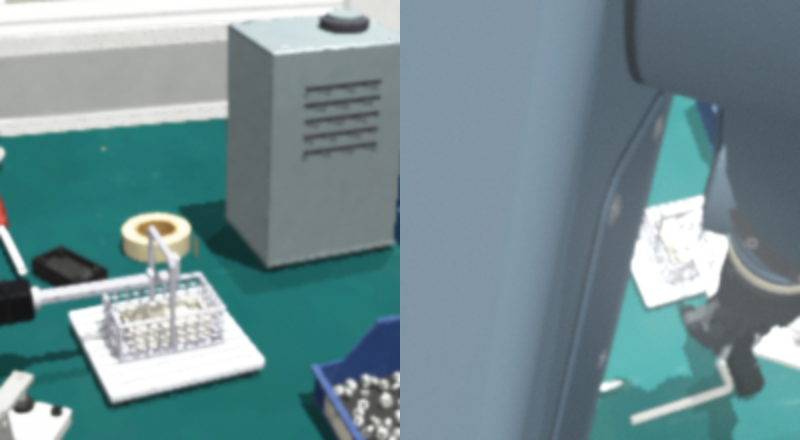

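Call:
{"fn": "step_arm", "kwargs": {"deltas": [{"x":-0.3,"y":-0.02,"z":0,"ax":0,"ay":0,"az":0,"gripper":1},{"x":-0.8,"y":-0.07,"z":0,"ax":0,"ay":0,"az":0,"gripper":1},{"x":-1.2,"y":-0.1,"z":0,"ax":0,"ay":0,"az":0,"gripper":1},{"x":-1.5,"y":-0.12,"z":0,"ax":0,"ay":0,"az":0,"gripper":1},{"x":-1.5,"y":-0.12,"z":0,"ax":0,"ay":0,"az":0,"gripper":1},{"x":-1.2,"y":-0.1,"z":0,"ax":0,"ay":0,"az":0,"gripper":1},{"x":-0.5,"y":-0.04,"z":0,"ax":0,"ay":0,"az":0,"gripper":1},{"x":0,"y":0,"z":0,"ax":0,"ay":0,"az":0,"gripper":1}]}}

```text
clock: 18.65
eef_pos: [314.6, -177.4, 56.9]
tool_rot: [[-0.997, -0.081, -0.0], [-0.081, 0.997, 0.0], [0.0, 0.0, -1.0]]
contact_force: [-0.2, 0.3, -1.9]
opening: 21.8
gripper_force: 98.2
```

Call:
{"fn": "step_arm", "kwargs": {"deltas": [{"x":0,"y":0,"z":1,"ax":0,"ay":0,"az":0,"gripper":1},{"x":0,"y":0,"z":2,"ax":0,"ay":0,"az":0,"gripper":1},{"x":0,"y":0,"z":2,"ax":0,"ay":0,"az":0,"gripper":1},{"x":0,"y":0.5,"z":1,"ax":0,"ay":0,"az":0,"gripper":1},{"x":0.5,"y":1.5,"z":0,"ax":0,"ay":0,"az":0,"gripper":1},{"x":1,"y":2.5,"z":0,"ax":0,"ay":0,"az":0,"gripper":1},{"x":1.5,"y":3.2,"z":0,"ax":0,"ay":0,"az":0,"gripper":1},{"x":1.5,"y":3.2,"z":0,"ax":0,"ay":0,"az":0,"gripper":1}]}}

```text
clock: 19.45
eef_pos: [360.6, -66.8, 117.1]
tool_rot: [[-0.997, -0.081, 0.0], [-0.081, 0.997, -0.0], [-0.0, -0.0, -1.0]]
contact_force: [0.5, -0.3, -1.5]
opening: 21.9
gripper_force: 98.3
```

Call:
{"fn": "step_arm", "kwargs": {"deltas": [{"x":1.5,"y":3.2,"z":0,"ax":0,"ay":0,"az":0,"gripper":1},{"x":1.5,"y":3.2,"z":0,"ax":0,"ay":0,"az":0,"gripper":1},{"x":1.5,"y":3.2,"z":0,"ax":0,"ay":0,"az":0,"gripper":1},{"x":1.5,"y":3.2,"z":0,"ax":0,"ay":0,"az":-0.012,"gripper":1},{"x":1.5,"y":3.2,"z":0,"ax":0,"ay":0,"az":-0.012,"gripper":1},{"x":1.5,"y":3.2,"z":0,"ax":0,"ay":0,"az":-0.012,"gripper":1},{"x":1,"y":2,"z":0,"ax":0,"ay":0,"az":0,"gripper":1},{"x":0,"y":0,"z":0,"ax":0,"ay":0,"az":0,"gripper":1}]}}

```text
clock: 20.25
eef_pos: [460.9, 146.3, 116.9]
tool_rot: [[-0.999, -0.049, 0.001], [-0.049, 0.999, 0.0], [-0.001, 0.0, -1.0]]
contact_force: [-0.9, -0.4, -2.6]
opening: 22.0
gripper_force: 98.4
```

Call:
{"fn": "step_arm", "kwargs": {"deltas": [{"x":1.5,"y":0.3,"z":0,"ax":0,"ay":0,"az":0,"gripper":1},{"x":2.7,"y":0.5,"z":-1,"ax":0,"ay":0,"az":0,"gripper":1},{"x":2.7,"y":0.4,"z":-2,"ax":0,"ay":0,"az":0,"gripper":1},{"x":1,"y":0.2,"z":-2,"ax":0,"ay":0,"az":0,"gripper":1},{"x":0,"y":0,"z":-2,"ax":0,"ay":0,"az":0,"gripper":1},{"x":0,"y":0,"z":-2,"ax":0,"ay":0,"az":0,"gripper":1},{"x":0,"y":0,"z":-1.2,"ax":0,"ay":0,"az":0,"gripper":1},{"x":0,"y":0,"z":0,"ax":0,"ay":0,"az":0,"gripper":1}]}}

```text
clock: 21.05
eef_pos: [537.9, 157.4, 13.5]
tool_rot: [[-0.999, -0.046, -0.003], [-0.046, 0.999, -0.001], [0.003, -0.0, -1.0]]
contact_force: [-0.6, 1.5, -2.1]
opening: 21.8
gripper_force: 98.5
```

Call:
{"fn": "step_arm", "kwargs": {"deltas": [{"x":0,"y":0,"z":-0.3,"ax":0,"ay":0,"az":0,"gripper":1},{"x":0,"y":0,"z":-0.2,"ax":0,"ay":0,"az":0,"gripper":1},{"x":0,"y":0,"z":-0.1,"ax":0,"ay":0,"az":0,"gripper":1},{"x":0,"y":0,"z":0,"ax":0,"ay":0,"az":0,"gripper":1},{"x":0,"y":0,"z":0,"ax":0,"ay":0,"az":0,"gripper":1}]}}

```text
clock: 21.55
eef_pos: [539.3, 157.7, 9.1]
tool_rot: [[-0.999, -0.046, 0.0], [-0.046, 0.999, 0.0], [-0.0, 0.0, -1.0]]
contact_force: [-0.6, 0.5, -1.6]
opening: 21.7
gripper_force: 98.5
```

```bash
python3 -c "
from h import *
avg(6);print(env.observe()['eef_pos'])"
```

```text
F,T mean [ 0.09 -0.02 -1.66 -0.   -0.01 -0.01] sd [0.45 0.35 0.27 0.03 0.04 0.03]
[539.12277389 157.71205708   8.83302816]
```

Still 3 mm up; lower on to touch.

Call:
{"fn": "step_arm", "kwargs": {"deltas": [{"x":0,"y":0,"z":-0.1,"ax":0,"ay":0,"az":0,"gripper":1},{"x":0,"y":0,"z":-0.1,"ax":0,"ay":0,"az":0,"gripper":1},{"x":0,"y":0,"z":-0.08,"ax":0,"ay":0,"az":0,"gripper":1},{"x":0,"y":0,"z":0,"ax":0,"ay":0,"az":0,"gripper":1},{"x":0,"y":0,"z":0,"ax":0,"ay":0,"az":0,"gripper":1}]}}

```text
clock: 22.35
eef_pos: [539.1, 157.7, 5.9]
tool_rot: [[-0.999, -0.046, -0.0], [-0.046, 0.999, -0.0], [0.0, 0.0, -1.0]]
contact_force: [-0.1, -0.5, -2.4]
opening: 21.8
gripper_force: 98.6
```

```bash
python3 -c "
from h import *
avg(6);print(env.observe()['eef_pos'])"
```

```text
F,T mean [-0.02  0.08 -1.99  0.02  0.01 -0.01] sd [0.52 0.41 0.37 0.02 0.02 0.02]
[539.11374646 157.69670703   5.98946534]
```

Call:
{"fn": "step_arm", "kwargs": {"deltas": [{"x":0,"y":0,"z":-0.04,"ax":0,"ay":0,"az":0,"gripper":1},{"x":0,"y":0,"z":0,"ax":0,"ay":0,"az":0,"gripper":1},{"x":0,"y":0,"z":0,"ax":0,"ay":0,"az":0,"gripper":1}]}}

```text
clock: 22.95
eef_pos: [539.1, 157.7, 5.9]
tool_rot: [[-0.999, -0.046, 0.0], [-0.046, 0.999, 0.0], [-0.0, 0.0, -1.0]]
contact_force: [-2.4, -2.0, 6.2]
opening: 21.4
gripper_force: 99.4
```

```bash
python3 -c "
from h import *
avg(5);print(env.observe()['eef_pos'])"
```

```text
F,T mean [-2.49 -0.54  5.63 -0.1   0.42  0.  ] sd [0.5  0.68 0.39 0.03 0.04 0.03]
[539.13416526 157.71173743   5.88940084]
```

Call:
{"fn": "step_arm", "kwargs": {"deltas": [{"x":0,"y":0,"z":-0.04,"ax":0,"ay":0,"az":0,"gripper":1},{"x":0,"y":0,"z":0,"ax":0,"ay":0,"az":0,"gripper":1},{"x":0,"y":0,"z":0,"ax":0,"ay":0,"az":0,"gripper":1}]}}

```text
clock: 23.5
eef_pos: [539.1, 157.7, 5.9]
tool_rot: [[-0.999, -0.046, 0.0], [-0.046, 0.999, 0.0], [-0.0, -0.0, -1.0]]
contact_force: [-5.0, -1.3, 10.9]
opening: 21.3
gripper_force: 100.4
```

```bash
python3 -c "
from h import *
avg(5);print(env.observe()['eef_pos'])"
```

```text
F,T mean [-4.73 -1.02 11.34 -0.24  0.79 -0.03] sd [0.25 0.53 0.39 0.03 0.03 0.01]
[539.12992538 157.72363507   5.87749586]
```

Call:
{"fn": "step_arm", "kwargs": {"deltas": [{"x":0,"y":0,"z":0.06,"ax":0,"ay":0,"az":0,"gripper":1},{"x":0,"y":0,"z":0,"ax":0,"ay":0,"az":0,"gripper":1},{"x":0,"y":0,"z":0,"ax":0,"ay":0,"az":0,"gripper":3},{"x":0,"y":0,"z":0,"ax":0,"ay":0,"az":0,"gripper":5},{"x":0,"y":0,"z":0,"ax":0,"ay":0,"az":0,"gripper":6},{"x":0,"y":0,"z":0,"ax":0,"ay":0,"az":0,"gripper":7},{"x":0,"y":0,"z":0,"ax":0,"ay":0,"az":0,"gripper":7},{"x":0,"y":0,"z":0,"ax":0,"ay":0,"az":0,"gripper":7}]}}

```text
clock: 24.55
eef_pos: [539.1, 157.7, 5.8]
tool_rot: [[-0.999, -0.046, -0.0], [-0.046, 0.999, -0.0], [0.0, -0.0, -1.0]]
contact_force: [-0.3, -0.2, 0.1]
opening: 70.2
gripper_force: 0.0
```

Call:
{"fn": "step_arm", "kwargs": {"deltas": [{"x":0,"y":0,"z":1,"ax":0,"ay":0,"az":0,"gripper":7},{"x":0,"y":0,"z":2,"ax":0,"ay":0,"az":0,"gripper":7},{"x":0,"y":0,"z":3,"ax":0,"ay":0,"az":0,"gripper":7},{"x":0,"y":0,"z":4,"ax":0,"ay":0,"az":0,"gripper":7},{"x":0,"y":0,"z":4,"ax":0,"ay":0,"az":0,"gripper":7},{"x":-2,"y":0,"z":4,"ax":0,"ay":0,"az":0,"gripper":7},{"x":-3,"y":0,"z":4,"ax":0,"ay":0,"az":0,"gripper":7},{"x":-3,"y":0,"z":2,"ax":0,"ay":0,"az":0,"gripper":7}]}}

```text
clock: 25.35
eef_pos: [458.9, 157.8, 249.5]
tool_rot: [[-0.999, -0.046, 0.004], [-0.046, 0.999, 0.001], [-0.005, 0.001, -1.0]]
contact_force: [-0.4, 0.4, 1.0]
opening: 70.0
gripper_force: 0.0
```

Call:
{"fn": "step_arm", "kwargs": {"deltas": [{"x":-3,"y":1,"z":0,"ax":0,"ay":0,"az":0,"gripper":7},{"x":-3,"y":1,"z":0,"ax":0,"ay":0,"az":0,"gripper":7},{"x":-3,"y":1,"z":0,"ax":0,"ay":0,"az":0,"gripper":7},{"x":-2,"y":1,"z":0,"ax":0,"ay":0,"az":0,"gripper":7},{"x":0,"y":0,"z":0,"ax":0,"ay":0,"az":0,"gripper":7},{"x":0,"y":0,"z":0,"ax":0,"ay":0,"az":0,"gripper":7}]}}

```text
clock: 25.95
eef_pos: [349.3, 197.8, 246.5]
tool_rot: [[-0.999, -0.047, 0.001], [-0.047, 0.999, 0.0], [-0.001, 0.0, -1.0]]
contact_force: [0.3, -0.6, 0.5]
opening: 70.0
gripper_force: 0.0
```

```bash
python3 b.py 8; python3 - <<'E'
from h import *
s=dict(np.load("pics/side8.npz"));W=world(s);k=(W[...,0]>460)&(W[...,0]<720)&(abs(W[...,1]-165)<40)&(W[...,2]>6)&(W[...,2]<60)
for x in range(480,720,20):
    q=W[k&(abs(W[...,0]-x)<10)]
    if len(q)>2: print(x,len(q),np.median(q,0).round(1),q[:,2].max().round(1))
cv2.imwrite("pics/v9.png",s["pixels"])
E
```

```text
[349.74998838 197.51988732 246.10452995] [ 0.46873595 -0.27766038  0.11429432] [ 0.01660961 -0.00592514  0.04220685]
side 1727
20 537 [-39.   -1.4  39.1] [-26.9 -13.3  27.6]
30 596 [-38.9  -0.7  39.3] [-26.9   6.4  29.1]
40 370 [-39.5  -0.3  39.9] [-27.3  -8.6  29.3]
50 40 [-2.3  0.2  2.8] [-28.2  24.7  28.3]
60 35 [-2.1 -0.1  2.1] [-27.8 -25.2  28.3]
70 36 [-1.9  0.1  2.1] [-28.5  -0.3  27.6]
80 40 [-1.8 -0.3  2.6] [-29.  -24.7  27.5]
90 73 [-2.  -0.2  2.4] [-25.7  -5.   25.5]
top 848
20 391 [-36.8   0.7  37.6] [-25.8  -0.2  27.5]
30 197 [-37.2  -9.   39.6] [-26.2  -0.1  27.9]
40 153 [-37.6  -2.3  40. ] [-26.7   0.1  28.5]
50 10 [-1.9 -1.1 -0.3] [-25.3   1.4  28.4]
60 14 [-2.1 -1.1  2.1] [-26.4  24.6  28.8]
70 13 [-2.8 -0.7  2. ] [-27.3 -23.3  28.4]
80 16 [-2.4 -0.4  2.2] [-26.5  25.2  28. ]
90 54 [-3.3 -0.1  2.6] [-23.5   1.   24.8]
480 16 [488.9 154.4  16.3] 24.4
500 121 [499.8 146.6  19.9] 26.7
520 111 [520.  147.2  19.5] 25.9
540 122 [539.4 147.8  19.8] 26.4
560 110 [560.3 148.7  20.7] 26.6
580 110 [579.3 149.8  19.2] 26.9
600 39 [599.5 157.5  14.6] 19.7
620 38 [620.2 158.6  14.6] 16.2
640 34 [639.6 159.7  14.6] 17.2
660 31 [658.2 161.   14.5] 16.2
```

View pics/v9.png

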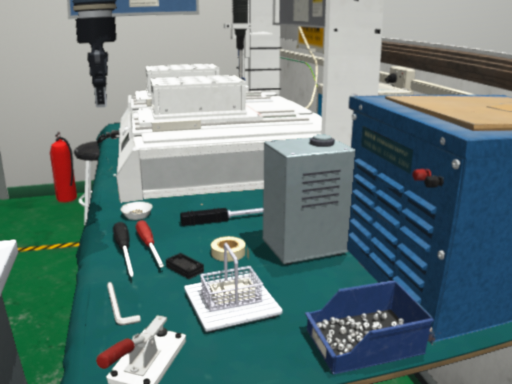

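The side view shows the basket upright in the middle of the plate (about 233,285) with the housing in it. The rod lies flat on the bench (about 220,214), strip top level at 14.5 mm, and the arm is clear.

```bash
python3 -c "
from workcell import env
print(env.hand_in())"
```

```text
the job is handed in; nothing more can be done
None
```

The job is handed in at about 26 s of the 61 s allowed: the basket stands upright in the middle of the cooling plate with the housing in it, and the rod lies flat on the bench, set down hook up as it was picked up (the cabinet hid the hook end in the last picture). The hand-in call gave no verdict.

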